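# Roll a sample canister between the sensing heads

## Robot

A 6-joint arm with a two-finger parallel gripper is mounted at the origin on the work surface. World frame = base frame: x ahead of the robot, y to its left, z up, the work surface at z = 0. Lengths are in mm, angles in rad, forces in N, time in s.
With the tool pointing down it reaches from about 350 to 875 mm from the base axis. Payload 4.2 kg.
Tool frame: the origin (TCP) lies at the very end of the fingers, on their centre line; the grasp point (between the pads) lies 19 mm behind it (arm.pinch_z is the distance from the TCP to the grasp point, in mm); x points along the fingers, y is the direction in which the jaws open and shut, and the axes are right-handed (so a half turn about x gives the same grasp; the last joint's range is limited). The gripper opens to 85 mm and grips with 20 to 120 N. Pads are 22 mm wide; open, the fingers measure 114 mm over their backs; the gripper's body (76 mm by 85 mm) begins 54 mm behind the grasp point. The pads swing forward as they close: fully open they stand 13 mm farther back than shut.
Start: joints at [0.259, 0.385, 0.008, 0, -1.194, -0.259], TCP at [624.979, 0.025, 231.312] pointing down, gripper open.
Joint ranges: [-3.14, 3.14], [-1.21, 2.06], [-1.07, 1.41], [-3.16, 2.05], [-2.99, -0.16], [-3.1, 3.1]. Speed limits (rad/s): [2.79, 2.79, 3.14, 3.14, 3.14, 3.14].

## Interface

Orientations are given as a unit quaternion [x, y, z, w].
In Python, from bench import arm gives the robot as it stands.
- The arm moves only by the tool drive_tool, never from a script. Its argument "motion" is a list of rows, each a list of 4 numbers: the shift along the tool's x, y, z in mm, then the turn about the tool's x in degrees. In form: [[dx, dy, dz, spin], ...]. A call has 1 to 10 rows; each row shifts and turns the commanded pose from where the row before left it, along the tool's axes as they then stand; what a row does not reach is not made up. A row lasts 1/12 s, in which the tool goes at most 41.7 mm and 7.16 degrees, less where a joint would pass 70% of its speed; a pose out of reach is approached as far as the arm can. A call with a gripper value outside its range is refused whole. "grip" is the finger opening in mm, from 0 to 85.4, set as the call begins (left out, the last holds). The fingers move at their own pace and stop on an object; the grip force is fixed at half the most. Time passes only in rows, so rows that do not move let the fingers close. It gives the time, the measured TCP pose, the force and the opening at its end, in the units of the state.
- arm.read_state(): the state, without advancing time (a new reading comes with each control period).
- arm.get_image(name): name is "scene" or "side" or "wrist"; returns the picture (480x640x3 uint8, red, green, blue); there is no depth.
- arm.calibration(name): a dict with "K" (3x3 intrinsics, pixels), "eye" and "attitude" of the camera in the world; the wrist camera has in their place "T_tool_cam" (4x4, takes a point from camera to tool coordinates, whose origin is the TCP and whose axes are the tool frame's). Camera axes: x right, y up, looking along -z (the intrinsics and any distortion apply to the point x, -y, -z); pixel columns grow to the right and rows downward; lengths in mm; the calibration is good to about 2 mm. The wrist camera is an equidistant fisheye: a pixel r from the principal point sees the ray r / f radians off the axis. A picture is of the moment at which its call begins: read the wrist's pose just before it. calibration takes no time and is no camera call.
- arm.job_done(): hands the job in, once; it reports no verdict.
The state is a dict: "clock": time; "joints": joint angles; "joint_vel": joint speeds; "joint_efforts": joint torques, N m; "position": TCP position; "ee_rot": TCP orientation; "contact_force": force on the tool from outside, world axes, zero at the start; "wrist_torque": the same for the moment, N m; "gripper_width": finger opening in mm.
Only numpy, scipy, OpenCV 4.12 (cv2) and the standard library are available. Lean on these libraries where they do the work, as an engineer would, in place of code of your own. Each camera call takes 0.05 s, during which the arm holds its last target. There are 200 camera calls.

## Task

Roll the lying metal sample canister along the rubber mat with the fingertips resting on its top, until it comes to rest centred and square between the two white sensing heads, so that its ends face the two lenses; then take the hand away. Move it only by its top: do not shove it from behind, grip it or lift it, do not let it roll off the mat, and leave the sensing heads and everything else on the bench as they are.

Things in the scene. Friction and masses are not known exactly. Their poses are not given: they have to be found in the camera images.
- canister: metal sample canister, plain cylinder 80 mm in diameter, 120 mm long, lying on its side on the mat; 0.3 to 0.65 kg. Origin at its centre (50 mm above the table; top at 90 mm). x is the cylinder axis; y and z turn as it rolls. Slight rolling resistance: left at rest it stays. A fingertip on its top moves twice as far as the canister rolls, so long rolls take several strokes.
- bed: inspection bed: flat plate covered with a black rubber mat, 160 mm (x) by 420 mm (y) by 10 mm thick, fixed to the table. Origin at the centre of its underside, on the table; z up. The canister lies near one end of its length, across it (canister axis along the bed's x).
- heads: two white sensing heads, 34 mm square, 70 mm tall, on 50 mm feet, fixed either side of the mat at x = -112 and +112 mm of this frame, their 22 mm round lenses facing each other 50 mm above the table. Origin on the table half-way between them, z up, x from one to the other, parallel to the bed's x. The canister belongs with its centre over this origin, axis along this x.
- stub: brass calibration weight, round, 38 mm across, 30 mm tall, standing on the mat at the end opposite the canister; origin at the centre of its underside
- slide_box: closed grey plastic slide box, 50 x 85 x 32 mm, on the table near the robot side of the mat; origin at the centre of its underside
- dish: small round lidded culture dish, 64 mm across, 16 mm tall, on the table near the robot side of the mat; origin at the centre of its underside
- reagent: amber glass bottle, 56 mm across, 130 mm tall, standing left of the mat; origin at the centre of its underside
- beaker: white open beaker, 70 mm across, 80 mm tall, standing right of the mat; origin at the centre of its underside
- driver: screwdriver about 200 mm long lying on the table right of the mat, far side
- jar: glass jar, 60 mm across, 70 mm tall, standing left of the mat, far side; origin at the centre of its underside
There are look-alikes about, which are no part of the job. Leave any yellow look-alike of the canister alone.

How it is judged:
By the outcome, as a careful person would: the job done as asked, in the order asked, and still so for the second after the job is handed in, with the robot touching nothing.
It also fails if it takes over 64 s, if anything falls off the work surface, if the arm or the gripper's body presses on something with over 40 N, if the wrist force passes 120 N, or if a joint passes its speed limit or range.

## Working session

There is one attempt and no reset: what is moved stays moved. The work goes in short steps, Python scripts to look and compute and a tool call to move; the robot and the scene stay as the last step left them, time stands still between calls to the robot, and variables do not carry over. Pictures are saved under pics/ and viewed, about 8 in all and at most 12, crops included, and the job is handed in when it is done.

Besides the shell and the picture viewer there is one more tool, called after ">>>" as name(argument=value, ...) on one line, values as JSON. drive_tool: Moves the arm, as the interface text tells. Its arguments: {"type":"object","properties":{"motion":{"type":"array"},"grip":{"type":"number"}},"required":["motion"]}

```bash
ls; mkdir -p pics
python3 - <<'E'
from bench import arm
import cv2
s=arm.read_state();print(s)
for n in("scene","side","wrist"):
    cv2.imwrite(f"pics/{n}0.png",arm.get_image(n)[:,:,::-1]); print(n,arm.calibration(n))
E
```

```text
pics
{'clock': 0.0, 'joints': array([ 2.58636555e-01,  3.85563207e-01,  6.62509027e-03, -5.11789477e-04,
       -1.19402883e+00, -2.58603623e-01]), 'joint_vel': array([-1.63118712e-05, -3.15200935e-05,  1.51288853e-03, -2.10135977e-03,
       -1.88938922e-03,  1.06439581e-03]), 'joint_efforts': array([-9.55001960e-04, -3.92286408e+01,  1.88399577e+01,  4.18616563e+00,
       -4.72148502e-03,  8.27910434e-07]), 'position': array([6.24405462e+02, 4.27386884e-02, 2.30215404e+02]), 'ee_rot': array([-0.49942951,  0.5006175 ,  0.50049193,  0.49945982]), 'contact_force': array([ 0.24404501,  0.19775197, -0.83463109]), 'wrist_torque': array([-0.00478782,  0.04235827, -0.00073424]), 'gripper_width': 85.46257501884223}
scene {'K': array([[555.37619576,   0.        , 320.87187972],
       [  0.        , 555.37619576, 238.88275949],
       [  0.        ,   0.        ,   1.        ]]), 'eye': array([1545.78451004,  -45.40534433,  937.027555  ]), 'attitude': array([0.29588973, 0.29333458, 0.62579171, 0.65938518])}
side {'K': array([[439.71120083,   0.        , 319.72483029],
       [  0.        , 439.71120083, 236.55843775],
       [  0.        ,   0.        ,   1.        ]]), 'eye': array([432.267337  , 802.20042551, 811.61653455]), 'attitude': array([-0.03224494,  0.40763681,  0.90882099, -0.08268561])}
wrist {'K': array([[371.64829954,   0.        , 316.6822109 ],
       [  0.        , 371.64829954, 233.2494246 ],
       [  0.        ,   0.        ,   1.        ]]), 'T_tool_cam': array([[-2.19170300e-04,  2.85802375e-01, -9.58288555e-01,
        -1.43530839e+02],
       [ 9.99999793e-01,  6.42631405e-04, -3.70500860e-05,
        -1.89395460e-01],
       [ 6.05237318e-04, -9.58288365e-01, -2.85802456e-01,
        -7.12884904e+01],
       [ 0.00000000e+00,  0.00000000e+00,  0.00000000e+00,
         1.00000000e+00]])}
```

View pics/scene0.png

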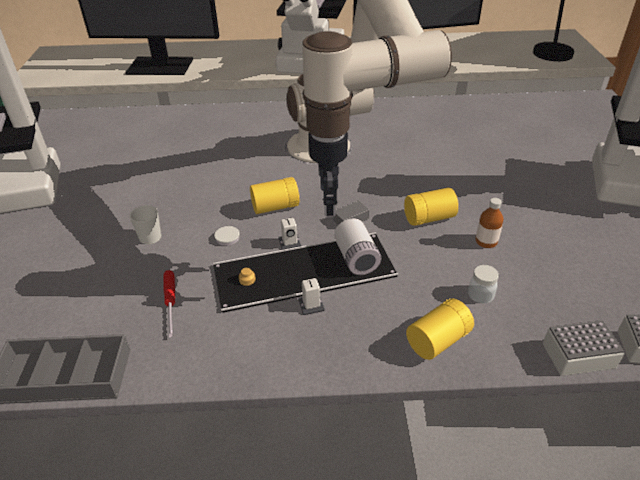

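View pics/wrist0.png

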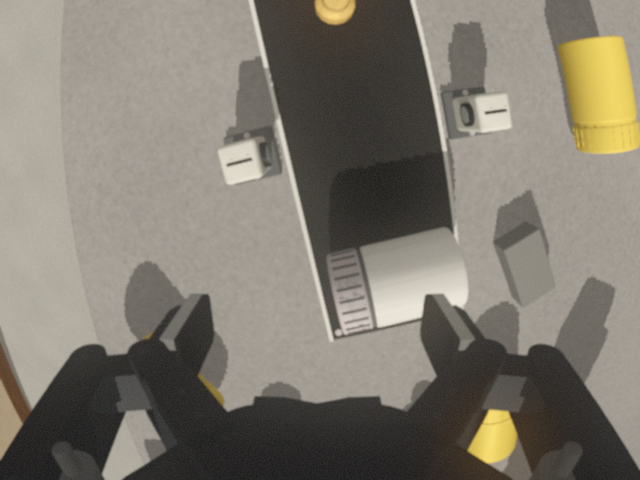

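The target is the grey/white canister at scene (357,246). The look-alikes are the yellow ones at (275,196), (431,207) and (440,328). The stub is at (247,277) and the heads at (289,232) and (311,293). In the wrist view the canister is at about (398,283) and the heads at (245,160) and (485,112). I'll check with a close crop.

```bash
cat > h.py <<'E'
import numpy as np, cv2
from scipy.spatial.transform import Rotation as R
from bench import arm
def cam(name,s=None):
    c=arm.calibration(name)
    if name!="wrist": return c["K"],np.array(c["eye"]),R.from_quat(c["attitude"]).as_matrix()
    T=c["T_tool_cam"]; Rt=R.from_quat(s["ee_rot"]).as_matrix()
    return c["K"],s["position"]+Rt@T[:3,3],Rt@T[:3,:3]
def ray(name,px,s=None):
    K,e,A=cam(name,s); u=(px[0]-K[0,2])/K[0,0]; v=(px[1]-K[1,2])/K[1,1]
    if name=="wrist":
        r=np.hypot(u,v); d=np.array([u*np.sinc(r/np.pi),-v*np.sinc(r/np.pi),-np.cos(r)])
    else: d=np.array([u,-v,-1.])
    return e,A@d
def at(name,px,z,s=None):
    e,d=ray(name,px,s); return e+d*(z-e[2])/d[2]
def proj(name,P,s=None):
    K,e,A=cam(name,s); q=A.T@(np.asarray(P,float)-e); u,v,w=q[0],-q[1],-q[2]
    if name=="wrist":
        h=np.hypot(u,v); t=np.arctan2(h,w); u,v=u/h*t,v/h*t
    else: u,v=u/w,v/w
    return np.array([K[0,0]*u+K[0,2],K[1,1]*v+K[1,2]])
def crop(name,x0,y0,x1,y1,k,fn,src=None):
    im=cv2.imread(src) if src else arm.get_image(name)[:,:,::-1]
    cv2.imwrite(fn,cv2.resize(im[y0:y1,x0:x1],None,fx=k,fy=k,interpolation=cv2.INTER_CUBIC))
E
python3 - <<'E'
from h import *
crop(0,215,65,525,350,2,"a.png","pics/wrist0.png") if 0 else None
a=cv2.imread("pics/wrist0.png")[75:350,215:525]
cv2.imwrite("pics/c1.png",cv2.resize(a,None,fx=2.2,fy=2.2,interpolation=cv2.INTER_CUBIC))
print(R.from_quat(arm.read_state()["ee_rot"]).as_matrix().round(3))
E
```

```text
[[-0.002 -1.     0.   ]
 [-0.     0.     1.   ]
 [-1.     0.002 -0.   ]]
```

View pics/c1.png

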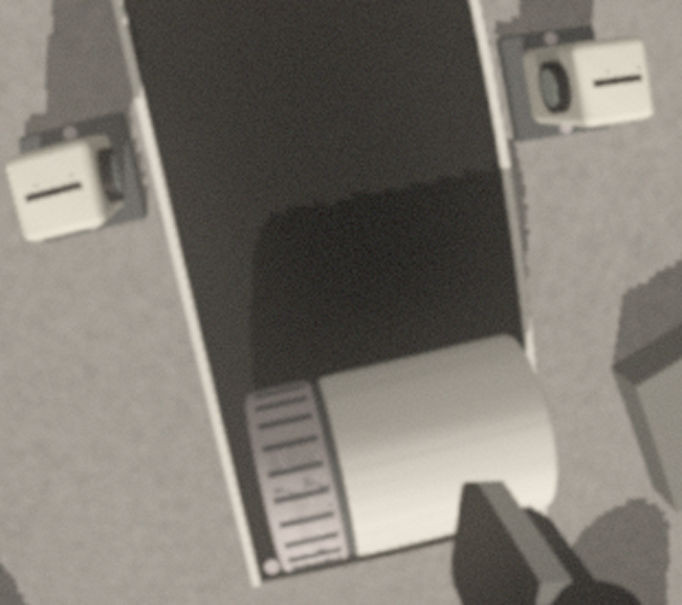

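```bash
cat > m1.py <<'E'
from h import *
s=arm.read_state()
f=lambda x,y:(215+x/2.2-.3,75+y/2.2-.3)
for z in (70,76):
    a=at("wrist",f(58,191),z,s);b=at("wrist",f(616,82),z,s);d=b-a
    print(z,a.round(1),b.round(1),np.linalg.norm(d),(a+b)[:2]/2,np.degrees(np.arctan2(d[1],d[0])))
print("bed L edge",*[at("wrist",f(*p),10,s).round(1) for p in ((140,100),(258,583),(270,566))])
print("bed R edge",*[at("wrist",f(*p),10,s).round(1) for p in ((478,10),(505,165),(530,360))])
print("feet",*[at("wrist",f(*p),4,s).round(1) for p in ((69,132),(550,37))])
E
python3 m1.py
```

```text
70 [687.  -42.7  70. ] [469.6 -90.5  70. ] 222.55771544999993 [578.31088177 -66.55341049] -167.59593056189826
76 [685.8 -43.2  76. ] [472.7 -90.1  76. ] 218.1648942740838 [579.23218875 -66.64632768] -167.59593056189826
bed L edge [661.4 -77.   10. ] [606.8 165.3  10. ] [600.8 154.8  10. ]
bed R edge [ 510.1 -121.7   10. ] [495.2 -50.8  10. ] [474.6  43.2  10. ]
feet [694.6 -63.4   4. ] [ 471.9 -113.     4. ]
```

View pics/side0.png

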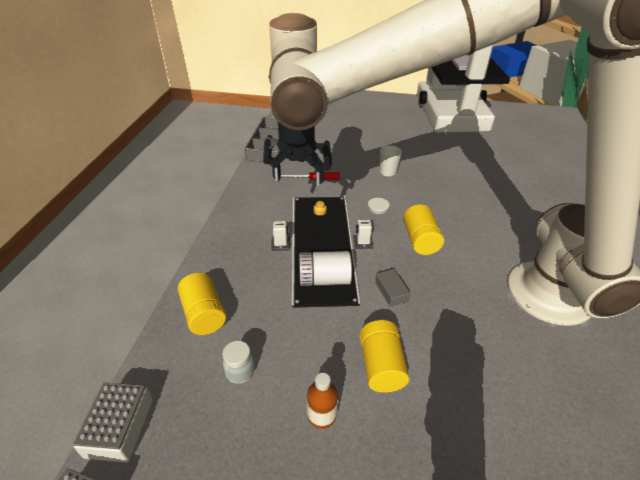

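```bash
cat >> m1.py <<'E'
print("top",at("wrist",f(405,450),88,s).round(1))
print("side: stripe end / plain end, z50", at("side",(306,269),50).round(1),at("side",(350,267),50).round(1))
for p in ((281,234),(365,232)): print("head side",at("side",p,50).round(1))
E
python3 m1.py | tail -4
```

```text
top [554.5  55.   88. ]
side: stripe end / plain end, z50 [588.2  81.9  50. ] [485.1  55.6  50. ]
head side [677.8 -30.6  50. ]
head side [462.4 -79.6  50. ]
```

>>> drive_tool(motion=[[-30,0,0,-6.2],[-30,0,0,-6.2],[0,14,30,0],[0,14,30,0],[0,14,30,0],[0,14,30,0],[0,0,0,0],[0,0,0,0],[0,0,0,0]], grip=60)

```text
clock: 0.9
position: [544.6, 105.2, 291.3]
ee_rot: [0.551, -0.443, -0.551, -0.443]
contact_force: [-0.2, -0.4, 0.2]
gripper_width: 60.1
```

Run:
```python
from h import *
import json
s=arm.read_state(); print(s["position"],R.from_quat(s["ee_rot"]).as_matrix().round(3).tolist(),s["contact_force"])
im=arm.get_image("wrist")[:,:,::-1]; cv2.imwrite("pics/w1.png",im)
json.dump({k:list(map(float,s[k])) for k in("position","ee_rot")},open("w1.json","w"))
cv2.imwrite("pics/w1c.png",cv2.resize(im[20:320,140:540],None,fx=2,fy=2,interpolation=cv2.INTER_CUBIC))
```

```text
[544.57478364 105.22864657 291.29397591] [[0.0, -0.977, -0.215], [-0.0, -0.215, 0.977], [-1.0, -0.0, -0.0]] [-0.24323221 -0.42677055  0.23981267]
```

View pics/w1c.png

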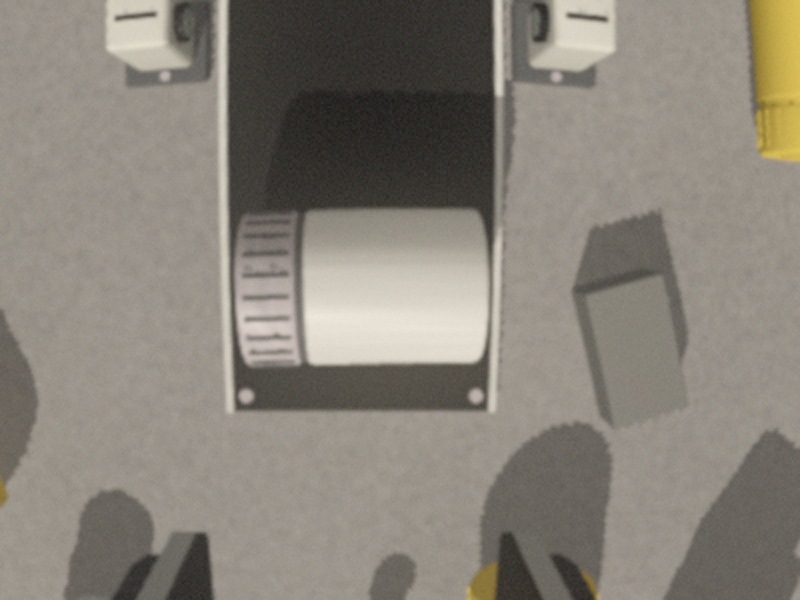

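```bash
cat > m2.py <<'E'
from h import *
import json,sys
def can_edges(im,cols,r0,r1,r2,r3):
    g=cv2.GaussianBlur(im.mean(2),(0,0),1); d=np.abs(np.diff(g,axis=0)); o=[]
    for a,b in((r0,r1),(r2,r3)):
        pts=[]
        for c in cols:
            w=d[a:b,c]**2; pts.append((c,a+.5+(w*np.arange(b-a)).sum()/w.sum()))
        o.append(np.array(pts))
    return o
if __name__=="__main__":
    s={k:np.array(v) for k,v in json.load(open("w1.json")).items()}
    im=cv2.imread("pics/w1.png").astype(float)
    f=lambda x,y:(140+x/2-.25,20+y/2-.25)
    Rt=R.from_quat(s["ee_rot"]).as_matrix(); U,V=-Rt[:,1],Rt[:,2]
    t,b=can_edges(im,range(300,378,4),118,131,196,207)
    cs=[]
    for p,q in zip(t,b):   # tangent bisector in (V,z)
        e,d1=ray("wrist",p,s); _,d2=ray("wrist",q,s)
        a1=np.arctan2(d1@V,-d1[2]);a2=np.arctan2(d2@V,-d2[2]); m=(a1+a2)/2
        vc=e@V+(e[2]-50)*np.tan(m); rad=(e[2]-50)/np.cos(m)*np.sin(abs(a2-a1)/2)
        uc=(e+d1*((50-e[2])/d1[2]))@U; cs.append((uc,vc,rad))
    cs=np.array(cs); k=np.polyfit(cs[:,0],cs[:,1],1)
    L=at("wrist",f(236,287),90,s);Rr=at("wrist",f(488,287),90,s)
    uc=(L+Rr)@U/2; vc=np.polyval(k,uc)
    print("can u,v",uc,vc,"rad",cs[:,2].mean(),"len",np.linalg.norm(L-Rr),"yaw vs tool deg",np.degrees(k[0]),"V resid",np.std(cs[:,1]-np.polyval(k,cs[:,0])))
    print("world",U*uc+V*vc)
    for n,p,z in(("slot",((135,16),(587,16)),70),("footscrew",((165,76),(556,76)),4),("bedcorner",((230,411),(493,410)),10),("bedscrew",((246,396),(476,396)),10)):
        a,c=[at("wrist",f(*x),z,s) for x in p]; d=a-c
        print(n,"mid u,v",(a+c)@U/2,(a+c)@V/2,"len",np.linalg.norm(d),"yaw",np.degrees(np.arctan2(d@V,d@U)))
    print("tcp u,v",s["position"]@U,s["position"]@V)
    G=np.array([578.3,-66.6,0]); print("G u,v",G@U,G@V)
E
python3 m2.py
```

```text
can u,v 551.0347586005215 -47.05120250199319 rad 40.28657737378761 len 117.92231405388667 yaw vs tool deg 0.958305244510716 V resid 0.07598256474603521
world [5.48247283e+02 7.26501033e+01 6.92673139e-03]
slot mid u,v 551.0446982955671 -190.61616822470734 len 225.1248855793547 yaw 0.18433481964820347
footscrew mid u,v 550.7977538271882 -170.0602771436502 len 227.10069397906523 yaw 0.13437509638557776
bedcorner mid u,v 550.2994837366696 30.562571388271145 len 157.50423119343336 yaw 0.19865012353623349
bedscrew mid u,v 550.640884214685 21.653714860528012 len 136.6609332925451 yaw -0.020314897810660145
tcp u,v 554.4605128492645 -14.484654526588495
G u,v 550.4125047810821 -189.5059996601635
```

>>> drive_tool(motion=[[30,3.5,-8,0],[30,0,-8,0],[30,0,-8,0],[30,0,0,0],[30,0,0,0],[30,0,0,0],[12,0,0,0],[0,0,0,0],[0,0,0,0]], grip=76)

```text
clock: 1.7
position: [546.8, 80.0, 98.6]
ee_rot: [-0.551, 0.444, 0.551, 0.443]
contact_force: [1.1, -0.4, 0.3]
gripper_width: 76.2
```

>>> drive_tool(motion=[[3,0,0,0],[3,0,0,0],[0,0,0,0]])

```text
clock: 1.95
position: [546.7, 81.0, 93.9]
ee_rot: [0.551, -0.443, -0.551, -0.444]
contact_force: [-0.0, -0.8, 0.5]
gripper_width: 76.5
```

>>> drive_tool(motion=[[2,0,0,0],[2,0,0,0],[0,0,0,0]])

```text
clock: 2.2
position: [546.1, 81.0, 89.3]
ee_rot: [-0.551, 0.443, 0.551, 0.443]
contact_force: [-0.0, -0.7, 0.2]
gripper_width: 76.0
```

>>> drive_tool(motion=[[1.5,0,0,0],[1.5,0,0,0],[0,0,0,0]])

```text
clock: 2.45
position: [546.0, 81.0, 86.0]
ee_rot: [-0.551, 0.443, 0.551, 0.443]
contact_force: [-0.3, -0.1, 0.4]
gripper_width: 75.9
```

>>> drive_tool(motion=[[1,0,0,0],[0,0,0,0]])

```text
clock: 2.62
position: [546.2, 81.0, 85.1]
ee_rot: [-0.551, 0.443, 0.551, 0.443]
contact_force: [-0.2, -0.5, -0.3]
gripper_width: 75.9
```

>>> drive_tool(motion=[[1,0,0,0],[0,0,0,0]])

```text
clock: 2.78
position: [546.2, 81.0, 84.2]
ee_rot: [-0.551, 0.443, 0.551, 0.443]
contact_force: [-0.1, 0.5, -0.5]
gripper_width: 75.7
```

>>> drive_tool(motion=[[1.5,0,0,0],[0,0,0,0]])

```text
clock: 2.95
position: [546.1, 80.9, 82.5]
ee_rot: [-0.551, 0.443, 0.551, 0.443]
contact_force: [-0.5, -0.4, 0.8]
gripper_width: 75.6
```

>>> drive_tool(motion=[[1,0,0,0],[0,0,0,0]])

```text
clock: 3.12
position: [546.1, 81.0, 81.6]
ee_rot: [-0.551, 0.443, 0.551, 0.443]
contact_force: [-0.9, 0.0, 0.0]
gripper_width: 76.2
```

>>> drive_tool(motion=[[1,0,0,0],[0,0,0,0]])

```text
clock: 3.28
position: [546.2, 81.0, 80.6]
ee_rot: [-0.551, 0.443, 0.551, 0.443]
contact_force: [-0.1, -0.3, 0.5]
gripper_width: 75.9
```

>>> drive_tool(motion=[[1,0,0,0],[0,0,0,0]])

```text
clock: 3.45
position: [546.4, 81.0, 80.3]
ee_rot: [0.551, -0.443, -0.551, -0.443]
contact_force: [-1.0, -0.5, 2.8]
gripper_width: 75.7
```

>>> drive_tool(motion=[[0.7,0,0,0],[0,0,0,0]])

```text
clock: 3.62
position: [546.4, 81.0, 80.2]
ee_rot: [0.551, -0.443, -0.551, -0.443]
contact_force: [-2.7, -0.3, 6.5]
gripper_width: 75.8
```

>>> drive_tool(motion=[[0.7,0,0,0],[0,0,-3,0.1],[0,0,-5,0.2],[0,0,-5,0.2],[0,0,-6,0.2],[0,0,-6,0.2],[0,0,-5,0],[0,0,-3,0],[0,0,0,0]])

```text
clock: 4.37
position: [554.2, 48.2, 80.3]
ee_rot: [0.548, -0.447, -0.547, -0.448]
contact_force: [-1.9, -0.5, 8.8]
gripper_width: 76.4
```

Run:
```python
from h import *
s=arm.read_state(); print(s["position"],s["contact_force"])
im=arm.get_image("wrist")[:,:,::-1]
cv2.imwrite("pics/w2.png",im)
```

```text
[554.20731705  48.22633773  80.29848064] [-1.89548635 -0.5168229   8.82244791]
```

View pics/w2.png

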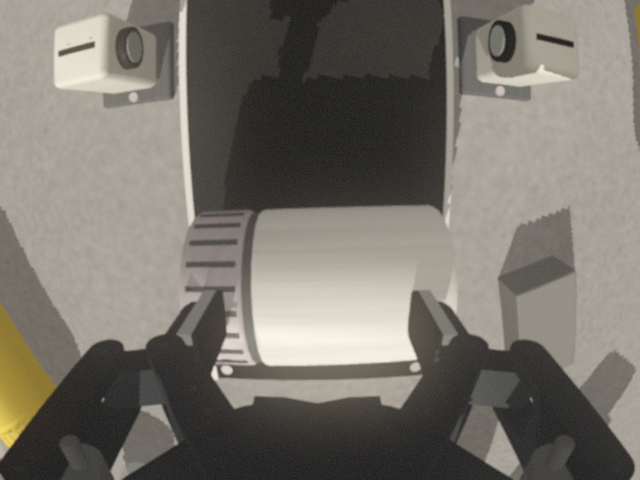

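```bash
cat > m3.py <<'E'
from m2 import *
Y=np.radians(12.55); U=np.array([np.cos(Y),np.sin(Y),0]); V=np.array([-np.sin(Y),np.cos(Y),0])
def can(im,s,cols,tr,br,ends=None):
    t,b=can_edges(im.astype(float),cols,*tr,*br); cs=[]
    for p,q in zip(t,b):
        e,d1=ray("wrist",p,s); _,d2=ray("wrist",q,s)
        a1=np.arctan2(d1@V,-d1[2]);a2=np.arctan2(d2@V,-d2[2]); m=(a1+a2)/2
        cs.append(((e+d1*((50-e[2])/d1[2]))@U,e@V+(e[2]-50)*np.tan(m),(e[2]-50)/np.cos(m)*np.sin(abs(a2-a1)/2)))
    cs=np.array(cs); k=np.polyfit(cs[:,0],cs[:,1],1); r=cs[:,1]-np.polyval(k,cs[:,0])
    uc=551.
    if ends:
        a,c=[at("wrist",p,90,s) for p in ends]; uc=(a+c)@U/2; print("len",np.linalg.norm(a-c))
    print("can u %.1f v %.1f yaw %.2f rad %.1f resid %.2f | tcp u %.1f v %.1f"%(uc,np.polyval(k,uc),np.degrees(k[0]),cs[:,2].mean(),r.std(),s["position"]@U,s["position"]@V))
E
python3 - <<'E'
from m3 import *
s=arm.read_state(); im=cv2.imread("pics/w2.png")
can(im,s,range(262,400,6),(200,216),(354,372))
s1={k:np.array(v) for k,v in json.load(open("w1.json")).items()}
can(cv2.imread("pics/w1.png"),s1,range(300,378,4),(118,131),(196,207),((257.75,163),(383.75,163)))
f=lambda x,y:(140+x/2-.25,20+y/2-.25)
for z,p in((70,((135,16),(587,16))),(4,((165,76),(556,76)))):
    a,c=[at("wrist",f(*x),z,s1) for x in p]; print("heads",(a+c)@U/2,(a+c)@V/2)
for z,p in ((70,((76,48.5),(555,41))),(50,((130,47),(501,41))),(4,((133,97),(500,91)))):
    a,c=[at("wrist",x,z,s) for x in p];d=a-c; print("heads w2",(a+c)@U/2,(a+c)@V/2,np.linalg.norm(d),np.degrees(np.arctan2(d@V,d@U)))
E
```

```text
can u 551.0 v -64.4 yaw 0.64 rad 40.3 resid 0.13 | tcp u 551.4 v -73.2
len 117.90898058382992
can u 550.9 v -48.2 yaw 0.84 rad 40.3 resid 0.08 | tcp u 554.4 v -15.6
heads 550.6218947631894 -191.76551592900594
heads 550.417977291729 -171.2181800272136
heads w2 550.6514888386469 -191.39605361549664 225.94896129015228 -0.18251117013183102
heads w2 550.6166026821771 -191.44817668391565 185.58893092192727 -0.14563359704049947
heads w2 550.6495560552511 -170.5136864172267 231.19882385438524 -0.09808733373087113
```

>>> drive_tool(motion=[[-3,0,0,0],[-3,0,0,0],[0,0,9.5,-1],[0,0,9.5,-1],[0,0,0,0],[3,0,0,0],[2,0,0,0],[1,0,0,0],[0,0,0,0]])

```text
clock: 5.17
position: [549.3, 67.2, 79.8]
ee_rot: [0.556, -0.438, -0.555, -0.437]
contact_force: [-2.0, 0.4, 9.6]
gripper_width: 75.6
```

>>> drive_tool(motion=[[0,0,-3,0.2],[0,0,-5,0.3],[0,0,-6,0.3],[0,0,-6,0.4],[0,0,-6,0.3],[0,0,-6,0.3],[0,0,-5,0.2],[0,0,-3,0],[0,0,0,0]])

```text
clock: 5.92
position: [558.7, 27.4, 80.2]
ee_rot: [0.548, -0.447, -0.547, -0.447]
contact_force: [-2.2, -1.0, 9.7]
gripper_width: 76.5
```

Run:
```python
from m3 import *
s=arm.read_state(); im=arm.get_image("wrist")[:,:,::-1]; cv2.imwrite("pics/w3.png",im)
can(im,s,range(262,400,6),(200,216),(354,372))
```

```text
can u 551.0 v -84.8 yaw -0.07 rad 40.3 resid 0.08 | tcp u 551.3 v -94.7
```

>>> drive_tool(motion=[[-3,0,0,0],[-3,0,0,0],[0,0,10,-1],[0,0,10,0],[0,0,0,0],[3,0,0,0],[2,0,0,0],[1,0,0,0],[0,0,0,0]])

```text
clock: 6.72
position: [553.8, 47.7, 79.7]
ee_rot: [0.552, -0.442, -0.551, -0.442]
contact_force: [-2.9, 0.0, 10.3]
gripper_width: 75.9
```

>>> drive_tool(motion=[[0,0,-3,0],[0,0,-5,0],[0,0,-6,0],[0,0,-6,0],[0,0,-6,0],[0,0,-6,0],[0,0,-5,0],[0,0,-3,0],[0,0,0,0]])

```text
clock: 7.47
position: [562.7, 7.7, 80.2]
ee_rot: [0.552, -0.443, -0.551, -0.442]
contact_force: [-4.8, -0.8, 11.5]
gripper_width: 75.9
```

>>> drive_tool(motion=[[-3,0,0,0],[-3,0,0,0],[0,0,10,0],[0,0,10,0],[0,0,0,0],[3,0,0,0],[2,0,0,0],[1,0,0,0],[0,0,0,0]])

```text
clock: 8.22
position: [558.1, 28.2, 79.6]
ee_rot: [0.552, -0.442, -0.551, -0.442]
contact_force: [-2.9, -0.0, 9.1]
gripper_width: 76.1
```

>>> drive_tool(motion=[[0,0,-3,0],[0,0,-5,0],[0,0,-6,0],[0,0,-6,0],[0,0,-6,0],[0,0,-6,0],[0,0,-5,0],[0,0,-3,0],[0,0,0,0]])

```text
clock: 8.97
position: [567.1, -11.9, 80.3]
ee_rot: [0.552, -0.443, -0.551, -0.442]
contact_force: [-3.0, -1.2, 11.0]
gripper_width: 76.2
```

Run:
```python
from m3 import *
s=arm.read_state(); im=arm.get_image("wrist")[:,:,::-1]; cv2.imwrite("pics/w4.png",im)
can(im,s,range(262,400,6),(200,216),(354,372))
```

```text
can u 551.0 v -125.9 yaw 0.01 rad 40.3 resid 0.03 | tcp u 550.9 v -134.8
```

View pics/w4.png

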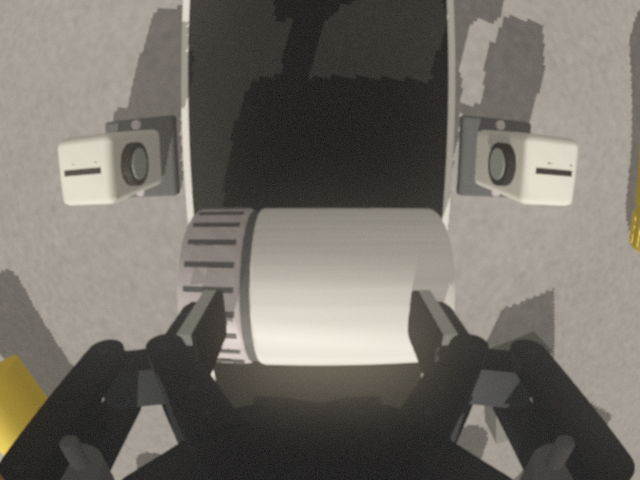

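>>> drive_tool(motion=[[-3,0,0,0],[-3,0,0,0],[0,0,10,0],[0,0,9,0],[0,0,0,0],[3,0,0,0],[2,0,0,0],[1,0,0,0],[0,0,0,0]])

```text
clock: 9.77
position: [562.7, 7.6, 79.7]
ee_rot: [0.552, -0.443, -0.551, -0.442]
contact_force: [-2.9, -0.3, 8.7]
gripper_width: 75.9
```

>>> drive_tool(motion=[[0,0,-3,0],[0,0,-5,0],[0,0,-6,0],[0,0,-6,0],[0,0,-6,0],[0,0,-6,0],[0,0,-5,0],[0,0,-3,0],[0,0,0,0]])

```text
clock: 10.52
position: [571.7, -32.4, 80.3]
ee_rot: [0.552, -0.443, -0.551, -0.442]
contact_force: [-2.5, -0.9, 12.5]
gripper_width: 76.0
```

>>> drive_tool(motion=[[-3,0,0,0],[-3,0,0,0],[0,0,10,0],[0,0,9,0],[0,0,0,0],[3,0,0,0],[2,0,0,0],[1,0,0,0],[0,0,0,0]])

```text
clock: 11.27
position: [567.3, -12.9, 79.8]
ee_rot: [0.552, -0.442, -0.551, -0.442]
contact_force: [-3.0, -0.3, 9.3]
gripper_width: 76.0
```

>>> drive_tool(motion=[[0,0,-3,0],[0,0,-5,0],[0,0,-6,0],[0,0,-6,0],[0,0,-6,0],[0,0,-6,0],[0,0,-5,0],[0,0,-3,0],[0,0,0,0]])

```text
clock: 12.02
position: [576.2, -52.9, 80.2]
ee_rot: [0.552, -0.443, -0.551, -0.442]
contact_force: [-2.8, -1.1, 11.3]
gripper_width: 76.3
```

Run:
```python
from m3 import *
s=arm.read_state(); im=arm.get_image("wrist")[:,:,::-1]; cv2.imwrite("pics/w5.png",im)
can(im,s,range(262,400,6),(200,216),(354,372))
```

```text
can u 551.0 v -167.1 yaw 0.03 rad 40.3 resid 0.03 | tcp u 551.0 v -176.9
```

View pics/w5.png

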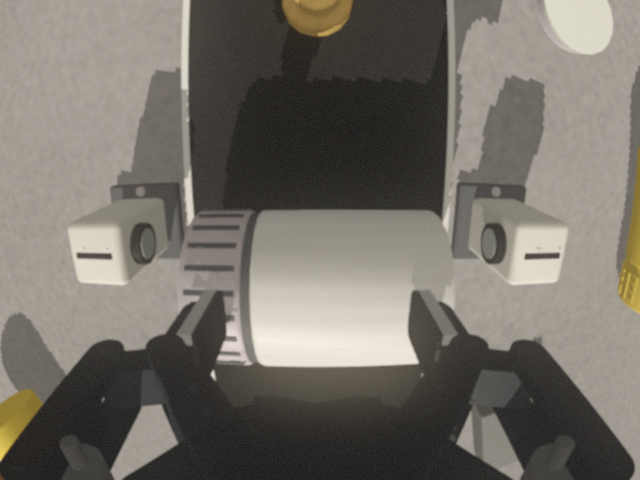

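Run:
```python
from m3 import *
s=arm.read_state()
for n,z,p in (("slot",70,((95,256.5),(543,256))),("lens",50,((143,243),(492,243))),("screwfar",4,((140,192),(496,192)))):
    a,c=[at("wrist",x,z,s) for x in p];d=a-c; print(n,(a+c)@U/2,(a+c)@V/2,np.linalg.norm(d),np.degrees(np.arctan2(d@V,d@U)))
```

```text
slot 550.029014402684 -190.0733732000797 225.976724259857 0.009246568262354203
lens 550.9997085456284 -190.83135186841233 185.63960777421514 -0.044507489700737125
screwfar 550.5269765764243 -210.5113354068654 230.9947255256612 -0.030607238124212024
```

>>> drive_tool(motion=[[-3,0,0,0],[-3,0,0,0],[0,0,8,0],[0,0,8,0],[0,0,0,0],[3,0,0,0],[2,0,0,0],[1,0,0,0],[0,0,0,0]])

```text
clock: 12.82
position: [572.6, -36.5, 80.1]
ee_rot: [0.552, -0.442, -0.551, -0.442]
contact_force: [-2.7, 0.0, 10.3]
gripper_width: 76.2
```

>>> drive_tool(motion=[[0,0,-2,0],[0,0,-4,0],[0,0,-6,0],[0,0,-6,0],[0,0,-4,0],[0,0,-2,0],[0,0,0,0],[0,0,0,0]])

```text
clock: 13.48
position: [577.9, -60.4, 80.3]
ee_rot: [0.552, -0.443, -0.551, -0.442]
contact_force: [-2.9, -0.8, 11.0]
gripper_width: 75.8
```

>>> drive_tool(motion=[[-3,0,0,0],[-3,0,0,0],[0,0,7,0],[0,0,7,0],[0,0,0,0],[3,0,0,0],[2,0,0,0],[1,0,0,0],[0,0,0,0]])

```text
clock: 14.23
position: [574.7, -46.2, 79.9]
ee_rot: [0.552, -0.443, -0.551, -0.442]
contact_force: [-2.9, -0.6, 10.1]
gripper_width: 76.0
```

Run:
```python
from m3 import *
s=arm.read_state(); im=arm.get_image("wrist")[:,:,::-1]; cv2.imwrite("pics/w6.png",im)
cv2.imwrite("pics/w6c.png",im[150:420])
```

```text
(no output)
```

View pics/w6c.png

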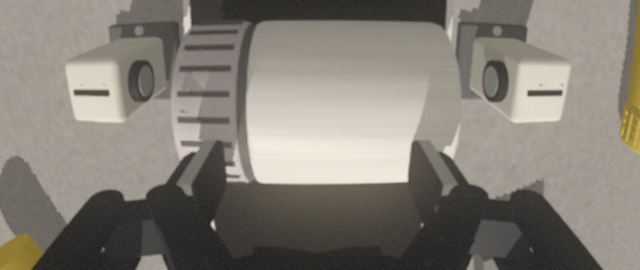

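Run:
```python
from m3 import *
s=arm.read_state(); im=cv2.imread("pics/w6.png")
can(im,s,range(262,400,6),(163,180),(325,342),((173,260),(460,260)))
for n,z,p in (("slot",70,((91.5,243.3),(545,243.3))),("lens",50,((141,231),(494,231))),("screwfar",4,((138,181),(498,181)))):
    a,c=[at("wrist",x,z,s) for x in p];d=a-c; print(n,(a+c)@U/2,(a+c)@V/2,np.linalg.norm(d))
```

```text
len 116.07175401217489
can u 551.5 v -180.1 yaw 0.03 rad 40.2 resid 0.03 | tcp u 550.9 v -170.0
slot 550.4338813870868 -190.35576393490635 226.06813576093538
lens 550.9447732351175 -190.87487976525674 185.77792810835575
screwfar 550.4581056358512 -211.12049448508697 232.1491422625124
```

>>> drive_tool(motion=[[0,0,-2,0],[0,0,-4,0],[0,0,-5,0],[0,0,-4,0],[0,0,-3,0],[0,0,-2,0],[0,0,-1,0],[0,0,0,0],[0,0,0,0]])

```text
clock: 15.03
position: [579.4, -67.2, 80.3]
ee_rot: [0.552, -0.443, -0.551, -0.442]
contact_force: [-3.3, -0.6, 11.2]
gripper_width: 75.8
```

Run:
```python
from m3 import *
s=arm.read_state(); im=arm.get_image("wrist")[:,:,::-1]; cv2.imwrite("pics/w7.png",im)
can(im,s,range(262,400,6),(195,212),(345,372))
```

```text
can u 551.0 v -188.4 yaw 0.21 rad 38.5 resid 0.28 | tcp u 550.9 v -191.4
```

Run:
```python
from m3 import *
s=arm.read_state(); im=cv2.imread("pics/w7.png")
can(im,s,range(262,400,6),(181,200),(341,359))
```

```text
can u 551.0 v -190.6 yaw 0.02 rad 40.3 resid 0.04 | tcp u 550.9 v -191.4
```

>>> drive_tool(motion=[[-1,0,0,0],[-1,0,0,0],[-3,0,0,0],[-10,0,0,0],[-30,0,0,0],[-40,0,0,0],[-40,0,0,0],[-40,0,30,0],[-20,0,30,0],[0,0,0,0]])

```text
clock: 15.92
position: [569.0, -9.7, 263.5]
ee_rot: [0.555, -0.438, -0.549, -0.445]
contact_force: [-0.3, -1.2, 0.4]
gripper_width: 75.8
```

>>> drive_tool(motion=[[0,0,0,0],[0,0,0,0],[0,0,0,0]])

```text
clock: 16.17
position: [566.3, -13.3, 255.4]
ee_rot: [-0.551, 0.444, 0.552, 0.442]
contact_force: [-0.2, 0.4, 0.1]
gripper_width: 75.5
```

Run:
```python
from h import *
import json
s=arm.read_state(); im=arm.get_image("wrist")[:,:,::-1]; cv2.imwrite("pics/w8.png",im)
json.dump({k:list(map(float,s[k])) for k in("position","ee_rot")},open("w8.json","w"))
cv2.imwrite("pics/w8c.png",cv2.resize(im[60:340,120:520],None,fx=2,fy=2,interpolation=cv2.INTER_CUBIC))
```

```text
(no output)
```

View pics/w8c.png

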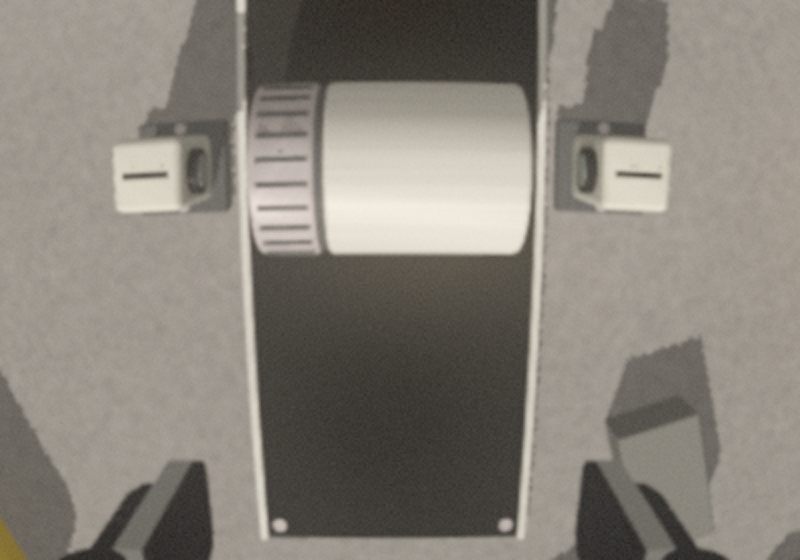

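Run:
```python
from m3 import *
s={k:np.array(v) for k,v in json.load(open("w8.json")).items()}; im=cv2.imread("pics/w8.png")
f=lambda x,y:(120+x/2-.25,60+y/2-.25)
can(im,s,range(285,380,4),(94,108),(180,194),(f(249,170),f(532,170)))
for n,z,p in (("slot",70,((145,175),(640,175))),("lens",50,((198,170),(588,170))),("screw",4,((180,129),(603,129)))):
    a,c=[at("wrist",f(*x),z,s) for x in p];d=a-c; print(n,(a+c)@U/2,(a+c)@V/2,np.linalg.norm(d),np.degrees(np.arctan2(d@V,d@U)))
```

```text
len 118.02014090674832
can u 551.2 v -190.5 yaw -0.06 rad 40.3 resid 0.06 | tcp u 549.9 v -136.0
slot 550.2765596410967 -191.0141450789807 225.48916744507898 -0.1504960341088437
lens 550.0197595064251 -191.2171293242963 185.67317927924378 -0.14372064552064961
screw 550.7171121381333 -211.85887398542084 227.4116505085602 -0.1594958856276342
```

```bash
python3 -c "
from bench import arm
s=arm.read_state();print(s['clock'],s['contact_force'],s['joint_vel'].round(3));print(arm.job_done())"
```

```text
16.2167 [0.01282408 0.54067248 0.81006273] [-0.004  0.004  0.004  0.001  0.001 -0.001]
the job is handed in; nothing more can be done
None
```

The grey canister is resting between the two sensing heads, and I handed the job in at 16.2 s of the 64 s allowed. I rolled it about 142 mm along the mat in eight strokes, with both open fingertips on its top at about 10 N. A slight hand turn in the first two strokes took out its starting skew of about 0.8°. I then lifted the hand straight up and clear.

- **Final position:** the last wrist picture puts the canister about 0.6 mm from the heads' midpoint along the mat, about 0.5–1.2 mm along its axis, and about 0.1° off square. The camera calibration is only good to about 2 mm.
- **After letting go:** it moved only about 0.1 mm (measured) when I lifted off, and the hand read no contact force.
- **Failed check:** one measurement just before lift-off read 2 mm short (-188.4 mm). I had set its edge-search window wrongly, and the same picture with the right window gave -190.6 mm, agreeing with the final check.
- **Rest of the bench:** the heads looked undisturbed in the last picture. I did not take a final picture of the objects outside that view.

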